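# Knock a stuck press-stud die out of its anvil

## Task

The press-stud die is stuck flush in its tight seat in the anvil. Take the C-shaped knock-out hook, feel with its pin for the off-centre access hole under the anvil and gently push the die up from below until it stands about a centimetre proud, without forcing the hook against anything; then stand the hook upright back on the bench, take the die out of the anvil and set it down upright in the tray, leaving the other things on the bench alone.

Things in the scene. Friction and masses are not known exactly. Their poses are not given: they have to be found in the camera images.
- anvil: Grey die anvil bolted down: a 64 x 64 mm head overhanging from a pillar at its +x side. Origin: on the bench under the middle of the die seat; z up, x towards the pillar. Head: x, y -32 to 32 mm, top at z = 112. Pillar: x 32 to 72, y -32 to 32, to z = 112; foot flange x 34 to 90, y -55 to 55, 10 high. Below the head it is free, open from -x and both y sides.
- anvil_under (a point): Point on the seat's axis at the underside of the 6 mm thick, 44 mm square swivel plate that closes the seat from below (72 mm over the bench; the die sits on its top, at 78 mm). Its 12 mm access hole lies 7 mm off this axis, in any direction up to 100 degrees either side of anvil -x. It cannot be seen or measured from above: find it by feel. The plate is stiff and does not turn.
- anvil_seat (a point): Middle of the seat's mouth, in the anvil's top face, 112 mm over the bench. The seat is a 33 mm round bore with two hidden spring keepers: the die resists with about 8 to 18 N all the way and stays where it is left when raised by up to 20 mm. Keep the hook's push on the anvil below 20 N and on the die below 30 N.
- die: Plain steel cylinder, 32 mm diameter, 34 mm high, flat ends, 0.12 to 0.2 kg, a shallow ring marked on its top. Origin: centre of its underside; z up. At first fully down in the seat, its top flush with the anvil's top, so that it cannot be gripped.
- hook: Knock-out hook: upright C of bar steel with a black handle, 0.3 kg, standing on its foot. Origin: under the foot, below the pin; z up, x from the C's back to its opening. Foot 10 mm thick, x -64 to 12, 22 wide, with a cross-foot 70 wide at x -64 to -42. Back: 14 mm square column at x -60 to -46. Upper arm: x -60 to 16, 14 wide, z 98 to 110.
- hook_pin (a point): Centre of the top end of the hook's upright pin (8 mm diameter, 26 mm long above the foot), 36 mm over the hook's origin. 62 mm are free between it and the upper arm. The hook is back-heavy and may tilt a few degrees in the grip. With the pin through the hole, the foot meets the swivel plate when the die has risen 20 mm.
- hook_grip (a point): Middle of the hook's handle, straight above the pin, 132 mm over the hook's origin. The handle is 32 mm along hook x, 16 mm along y and 42 mm high (z 110 to 152): grip it from above across the 16 mm.
- tray: Low open aluminium tray fixed on the bench, 130 (x) x 110 (y) x 22 mm high, walls and floor 4 mm thick. Origin: centre of its underside, z up; the inner floor is at z = 4 mm.
- cone: Bystander: white cone of thread, 64 mm across, 115 mm high, 0.15 kg. Origin: centre of its underside.
- jar: Bystander: closed glass jar, 60 mm across, 80 mm high. Origin: centre of its underside.
- spool: Bystander: wooden spool, 40 mm across, 50 mm high. Origin: centre of its underside.
There are look-alikes about, which are no part of the job. Leave any purple look-alike of the die alone.

How it is judged (in metres and radians):
On the way, in this order (a step that is already met when the one before it is completed fails the run):
1. the hook's pin, from below, has raised the die at least 5 mm out of its seat (z of die in the frame of anvil above 0.083 m and horizontal distance between die and anvil below 0.004 m and contact force between hook and die above 0.5 N), for 0.1 s.
2. the hook stands upright back on the bench while the die still stands proud in its seat (angle between hook's own z axis and vertical below 0.08 rad and height (world z) of hook below 0.004 m and linear speed of hook below 0.02 m/s and contact force between the fingers and hook below 0.1 N and horizontal distance between die and anvil below 0.05 m and z of die in the frame of anvil above 0.081 m), for 0.2 s.
At the end, for the whole second after the job is handed in: The die stands upright (within 6 degrees) and still on the tray's floor, wholly inside the walls, and the hook stands upright and still on the bench (within 5 degrees) (x of die in the frame of tray between -0.05 and 0.05 m and y of die in the frame of tray between -0.04 and 0.04 m and z of die in the frame of tray between 0.001 and 0.007 m and angle between die's own z axis and vertical below 0.1 rad and linear speed of each of die, hook below 0.02 m/s and angle between hook's own z axis and vertical below 0.08 rad and height (world z) of hook below 0.004 m); the robot touches nothing.
It fails at once if the hook presses on the anvil with more than 25 N (contact force between hook and anvil above 25 N).
It fails at once if the hook pushes on the die with more than 35 N (contact force between hook and die above 35 N).
It fails at once if the die is dropped (linear speed of die above 0.6 m/s and contact force between the fingers and die below 0.1 N).
It fails at once if the cone, jar or spool is moved by more than 20 mm (distance of any of cone, jar, spool from where it was at the start of the episode above 0.02 m).
It also fails if it takes over 72 s, if anything falls off the work surface, if the arm or the gripper's body presses on something with over 40 N, if the wrist force passes 120 N, or if a joint passes its speed limit or range.

## Robot

A 6-joint arm with a two-finger parallel gripper is mounted at the origin on the work surface. World frame = base frame: x ahead of the robot, y to its left, z up, the work surface at z = 0. Lengths are in mm, angles in rad, forces in N, time in s.
With the tool pointing down it reaches from about 300 to 875 mm from the base axis. Payload 4.2 kg.
Tool frame: the origin (TCP) lies midway between the tips of the shut fingers; the grasp point (between the pads) lies bot.grip_depth behind it (bot.grip_depth is the distance from the TCP to the grasp point, in mm); z points along the fingers, y is the line along which they close (so a half turn about z gives the same grasp; the last joint's range is limited). The gripper opens to 85 mm and grips with 20 to 120 N. Pads are 22 mm wide; open, the fingers measure 114 mm over their backs; the gripper's body (76 mm by 85 mm) begins 54 mm behind the grasp point. The pads swing forward as they close: fully open they stand 13 mm farther back than shut.
Start: joints at [1.134, 0.32, 1.565, -0, 1.257, -0.02], TCP at [232.784, 525.788, 231.338] pointing down, gripper open.
Joint ranges: [-3.11, 3.11], [-0.84, 2.01], [0.21, 2.61], [-1.34, 4.49], [0.05, 2.63], [-2.56, 2.56]. Speed limits (rad/s): [2.57, 2.57, 3.14, 3.14, 3.14, 3.14].

## Interface

Orientations are given as a unit quaternion [x, y, z, w].
In Python, from workcell import bot, imaging gives the robot as it stands.
- The arm moves only by the tool drive_tool, never from a script. Its argument "targets" is a list that holds one entry, the list of rows, each a list of 7 numbers: the turn, a rotation vector about the tool's x, y, z in degrees, then the shift along the tool's x, y, z in cm, then the closure in counts, from 0 (fully open) to 255 (shut). In form: [[[ax, ay, az, dx, dy, dz, jaw], ...]]. A call has 1 to 5 rows; each row shifts and turns the commanded pose from where the row before left it, along the tool's axes as they then stand; what a row does not reach is not made up. A row lasts 1/10 s, in which the tool goes at most 50 mm and 8.59 degrees, less where a joint would pass 70% of its speed; a pose out of reach is approached as far as the arm can. A call with a gripper value outside its range is refused whole. The fingers move at their own pace and stop on an object; the grip force is fixed at half the most. Time passes only in rows, so rows that do not move let the fingers close. It gives the time, the measured TCP pose, the force, the opening and the grip force at its end, in the units of the state.
- bot.get_obs(): the state, without advancing time (a new reading comes with each control period).
- imaging.read_camera(name): name is "scene" or "top" or "wrist"; returns a dict with "color" (400x640x3 uint8, blue, green, red), "camera_matrix" (3x3 intrinsics, pixels), "dist" ([k1, k2, p1, p2, k3] as OpenCV has them; the pictures are not rectified), "origin" and "rotation" of the camera in the world; the wrist camera has in their place "tool_from_camera" (4x4, takes a point from camera to tool coordinates, whose origin is the TCP and whose axes are the flange's). Camera axes: x right, y down, z forward; pixel columns grow to the right and rows downward; lengths in mm; the calibration is good to about 2 mm. A picture is of the moment at which its call begins: read the wrist's pose just before it. There is no depth.
- bot.close_job(): hands the job in; it is judged then, once.
Trained networks look in the newest picture that a camera, given by its name, has taken for a name from the list of things; names that differ only in an ending like _2 or _b are one class to them, and where a whole thing is asked for, a point or a joint stands for the part that bears it (a point fixed in the world has none). Each returns a list of dicts, best first, with "confidence" (0 to 1); they miss things now and then, are a little off and sometimes report something else, mostly with a low value. They report only what shows in the picture. A call takes as long as a camera call. They do not tell look-alikes from the thing itself.
- imaging.silhouettes(name, camera): "mask" (400x640 bool, what is visible of it) and "box" ([centre column, centre row, width, height] in pixels, round what is visible of it).
The state is a dict: "t": time; "qpos": joint angles; "joint_vel": joint speeds; "tau": joint torques, N m; "tcp_pos": TCP position; "eef_rot": TCP orientation; "wrist_force": force on the tool from outside, world axes, zero at the start; "wrist_torque": the same for the moment, N m; "width": opening from 0.0 (shut) to 1.0 (fully open); "grasp_force": force on a finger pad.
Only numpy, scipy, OpenCV 4.12 (cv2) and the standard library are available. Lean on these libraries where they do the work, as an engineer would, in place of code of your own. Each camera call takes 0.05 s, during which the arm holds its last target. There are 200 camera calls.

## Working session

There is one attempt and no reset: what is moved stays moved. The work goes in short steps, Python scripts to look and compute and a tool call to move; the robot and the scene stay as the last step left them, time stands still between calls to the robot, and variables do not carry over. Pictures are saved under pics/ and viewed, at most 10 in all, crops included, and the job is handed in when it is done.

Besides the shell and the picture viewer there is one more tool, called after ">>>" as name(argument=value, ...) on one line, values as JSON. drive_tool: Moves the arm, as the interface text tells. Its arguments: {"type":"object","properties":{"targets":{"type":"array","items":{"type":"array","items":{"type":"array","items":{"type":"number"}}}}},"required":["targets"]}

```bash
mkdir -p pics; ls
python3 - <<'E'
from workcell import bot, imaging
import cv2,numpy as np
print(bot.get_obs(), bot.grip_depth)
for c in ("scene","top"):
    r=imaging.read_camera(c); cv2.imwrite(f"pics/{c}0.png",r["color"])
    print(c,r["camera_matrix"].tolist(),r["dist"],np.array(r["origin"]).tolist(),np.array(r["rotation"]).tolist())
    for n in ["anvil","die","hook","tray","cone","jar","spool"]:
        print(n,[(round(d["confidence"],2),np.round(d["box"]).tolist()) for d in imaging.silhouettes(n,c)])
E
```

```text
pics
{'t': 0.0, 'qpos': array([ 1.13398895e+00,  3.20291486e-01,  1.56567608e+00,  1.09960046e-06,
        1.25743345e+00, -1.99970544e-02]), 'joint_vel': array([ 0.00141787, -0.0013601 , -0.00115569, -0.00048615, -0.00127664,
       -0.00030817]), 'tau': array([ 3.05628440e-03, -4.15528035e+01, -2.34161139e+01,  3.08554118e-04,
        8.05235381e-03,  8.86672751e-06]), 'tcp_pos': array([232.57745649, 525.33039533, 230.48366329]), 'eef_rot': array([ 2.06899914e-01,  9.78361696e-01, -8.80579568e-04, -2.05235116e-04]), 'wrist_force': array([-0.57257305, -0.35566762,  0.27548231]), 'wrist_torque': array([-0.05813483, -0.01669738,  0.03061296]), 'grasp_force': 0.0, 'width': 0.9993868720319458} 18.700000000000003
scene [[470.2590985725412, 0.0, 315.43970724520113], [0.0, 470.2590985725412, 198.96723627939338], [0.0, 0.0, 1.0]] [-0.08130714  0.          0.          0.          0.        ] [1266.7613532052167, -33.89584736354483, 743.9282364867296] [0.6723318530201794, 0.6138388342383974, -0.28512717921491504, -0.2997903545283657]
anvil [(0.9, [322.0, 244.0, 64.0, 96.0])]
die [(0.7, [352.0
[... 435 characters left out ...]
400.90747182538036, 197.9504323510299], [0.0, 0.0, 1.0]] [-0.10040882  0.          0.          0.          0.        ] [484.76085418226995, 1.8299454410703702, 886.4484379449322] [-0.6959110917345485, 0.7167091528250685, -0.02585424423872501, 0.03697702952436211]
anvil [(0.88, [321.0, 169.0, 55.0, 58.0])]
die [(0.64, [326.0, 181.0, 12.0, 18.0]), (0.55, [451.0, 155.0, 41.0, 34.0]), (0.5, [379.0, 184.0, 14.0, 14.0]), (0.46, [287.0, 200.0, 14.0, 18.0])]
hook [(0.57, [437.0, 257.0, 36.0, 39.0])]
tray [(0.87, [229.0, 250.0, 64.0, 70.0])]
cone [(0.66, [194.0, 165.0, 40.0, 33.0])]
jar [(0.73, [194.0, 167.0, 39.0, 31.0])]
spool [(0.67, [249.0, 153.0, 18.0, 24.0]), (0.63, [195.0, 166.0, 37.0, 31.0])]
```

Run:
```python
import cv2,numpy as np
a=cv2.imread("pics/top0.png")[110:310,150:510]; cv2.imwrite("pics/top1.png",cv2.resize(a,(792,440),interpolation=cv2.INTER_CUBIC))
a=cv2.imread("pics/scene0.png")[140:320,150:490]; cv2.imwrite("pics/sc1.png",cv2.resize(a,(782,414),interpolation=cv2.INTER_CUBIC))
```

```text
(no output)
```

View pics/top1.png

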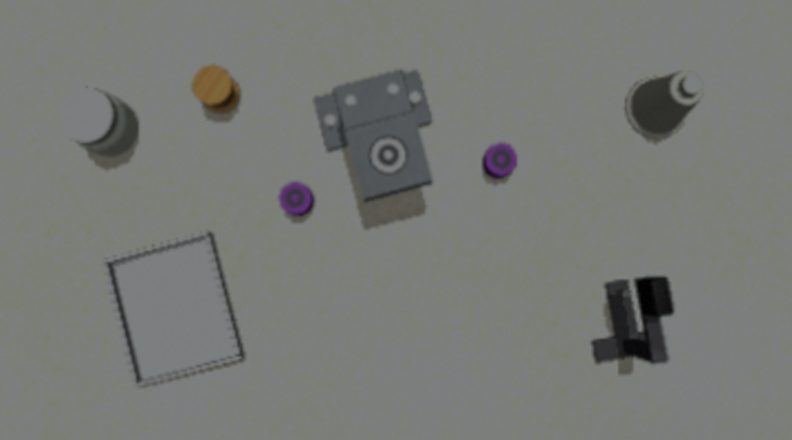

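View pics/sc1.png

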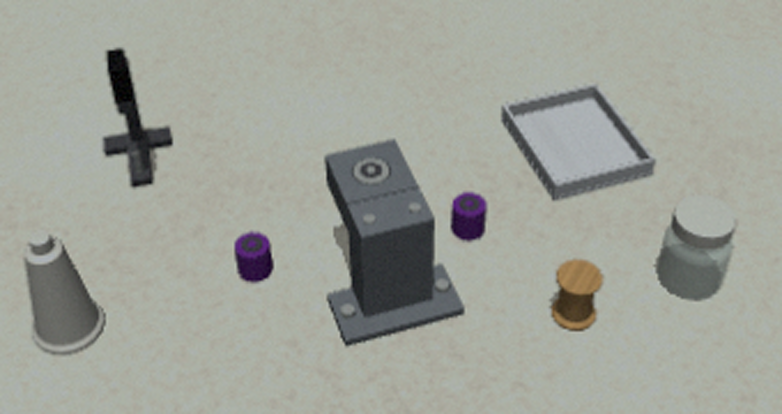

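```bash
cat > h.py <<'E'
import numpy as np, cv2
from workcell import bot, imaging
from scipy.spatial.transform import Rotation as R
from scipy.optimize import minimize
def cam(name):
    o=bot.get_obs(); r=imaging.read_camera(name)
    if "origin" in r: C=np.array(r["origin"]);M=R.from_quat(r["rotation"]).as_matrix()
    else:
        T=np.array(r["tool_from_camera"]);Rt=R.from_quat(o["eef_rot"]).as_matrix()
        C=Rt@T[:3,3]+o["tcp_pos"];M=Rt@T[:3,:3]
    return dict(img=r["color"],K=np.array(r["camera_matrix"]),d=np.array(r["dist"],float),C=C,M=M,name=name)
def proj(c,P):
    P=(np.atleast_2d(P)-c["C"])@c["M"]
    return cv2.projectPoints(P.reshape(-1,1,3),np.zeros(3),np.zeros(3),c["K"],c["d"])[0].reshape(-1,2)
def ray(c,uv,z):
    n=cv2.undistortPoints(np.array([[uv]],float),c["K"],c["d"])[0,0]
    v=c["M"]@np.array([n[0],n[1],1]);return c["C"]+v*(z-c["C"][2])/v[2]
def box(x0,x1,y0,y1,z0,z1): return np.array([[x,y,z] for x in(x0,x1) for y in(y0,y1) for z in(z0,z1)],float)
ANV=[box(-32,32,-32,32,72,112),box(32,72,-32,32,0,112),box(34,90,-55,55,0,10)]
HOOK=[box(-64,12,-11,11,0,10),box(-64,-42,-35,35,0,10),box(-60,-46,-7,7,0,110),box(-60,16,-7,7,98,110),box(-16,16,-8,8,110,152),box(-4,4,-4,4,10,36)]
TRAY=[box(-65,65,-55,55,0,22)]
def place(B,p): 
    c,s=np.cos(p[2]),np.sin(p[2]);Q=np.array([[c,-s,0],[s,c,0],[0,0,1]])
    return [b@Q.T+[p[0],p[1],0] for b in B]
def render(c,B,p,S=4):
    m=np.zeros((400*S,640*S),np.uint8)
    for b in place(B,p):
        cv2.fillConvexPoly(m,cv2.convexHull(np.round((proj(c,b)+.5)*S-.5).astype(np.int32)),1)
    return cv2.resize(m.astype(np.float32),(640,400),interpolation=cv2.INTER_AREA)
def fit(cs,masks,B,p0):
    def f(q):
        p=[q[0],q[1],q[2]/60]
        return sum(np.abs(render(c,B,p)-m).sum() /m.sum() for c,m in zip(cs,masks))
    q0=np.array([p0[0],p0[1],p0[2]*60]);
    for st in (15,4):
        r=minimize(f,q0,method="Nelder-Mead",options=dict(initial_simplex=np.vstack([q0]+[q0+st*e for e in np.eye(3)]),xatol=.05,fatol=1e-4));q0=r.x
    return np.r_[q0[:2],q0[2]/60],r.fun
E
cat > a.py <<'E'
from h import *
cs=[cam("top"),cam("scene")]
print(ray(cs[0],(150+389/2.2,110+155/2.2),112),ray(cs[1],(150+371/2.3,140+170/2.3),112))
ini=dict(anvil=(ANV,None),hook=(HOOK,None),tray=(TRAY,None))
A=ray(cs[0],(150+389/2.2,110+155/2.2),112)
H=ray(cs[0],(150+655/2.2,110+297/2.2),152)
T=ray(cs[0],(150+176/2.2,110+309/2.2),10)
for n,B,P in(("anvil",ANV,[*A[:2],.2]),("hook",HOOK,[*H[:2],.2]),("tray",TRAY,[*T[:2],.2])):
    ms=[imaging.silhouettes(n,c["name"])[0]["mask"].astype(np.float32) for c in cs]
    for k in([0],[1],[0,1]): print(n,P,fit([cs[i] for i in k],[ms[i] for i in k],B,P))
E
python3 a.py
```

```text
[587.85201434   2.28421524 112.        ] [588.54069424   5.22914657 112.        ]
anvil [np.float64(587.8520143413652), np.float64(2.284215240894829), 0.2] (array([5.88374147e+02, 3.83008005e+00, 2.29653352e-01]), np.float64(0.13999752700328827))
anvil [np.float64(587.8520143413652), np.float64(2.284215240894829), 0.2] (array([5.85996185e+02, 5.22193007e+00, 2.30069121e-01]), np.float64(0.07231374084949493))
anvil [np.float64(587.8520143413652), np.float64(2.284215240894829), 0.2] (array([5.87439396e+02, 4.40067464e+00, 2.33639395e-01]), np.float64(0.2292824685573578))
hook [np.float64(456.93505453950655), np.float64(-215.6502373548706), 0.2] (array([ 4.57814359e+02, -2.21085884e+02,  1.45875165e-01]), np.float64(0.1052974984049797))
hook [np.float64(456.93505453950655), np.float64(-215.6502373548706), 0.2] (array([ 4.55248885e+02, -2.20251766e+02,  1.69492881e-01]), np.float64(0.12133928388357162))
hook [np.float64(456.93505453950655), np.float64(-215.6502373548706), 0.2] (array([ 4.56859230e+02, -2.20649575e+02,  1.60994462e-01]), np.float64(0.26285433769226074))
tray [np.float64(453.57081790852493), np.float64(219.1445718830337), 0.2] (array([4.54827498e+02, 2.21334509e+02, 2.33494839e-01]), np.float64(0.027804721146821976))
tray [np.float64(453.57081790852493), np.float64(219.1445718830337), 0.2] (array([4.52023787e+02, 2.23682855e+02, 2.46116211e-01]), np.float64(0.09169980138540268))
tray [np.float64(453.57081790852493), np.float64(219.1445718830337), 0.2] (array([4.55271566e+02, 2.22036095e+02, 2.30341233e-01]), np.float64(0.1268642544746399))
```

```bash
cat > p.py <<'E'
import sys; from h import *
# usage: p.py x y z yaw_deg n  -> rows to bring the TCP there, tool down, tool y at yaw
x,y,z,yaw,n=[float(a) for a in sys.argv[1:6]]; n=int(n); pit=np.radians(float(sys.argv[6])) if len(sys.argv)>6 else 0
o=bot.get_obs();R0=R.from_quat(o["eef_rot"]);p=o["tcp_pos"]
a=np.radians(yaw);Y=np.array([np.cos(a),np.sin(a),0]);Z=np.array([0,0,-1.]);R1=R.from_matrix(np.c_[np.cross(Y,Z),Y,Z])*R.from_rotvec([0,pit,0])
rv=(R0.inv()*R1).as_rotvec();d=(np.array([x,y,z])-p)/n
print("pos",p.round(1),"yaw",np.degrees(np.arctan2(*R0.as_matrix()[1::-1,1])).round(2),"zaxis",R0.as_matrix()[:,2].round(4),"F",o["wrist_force"].round(2),"w",round(o["width"],3),"gf",round(o["grasp_force"],1),"t",o["t"])
for i in range(n):
    Ri=R0*R.from_rotvec(rv*i/n); print(np.r_[np.degrees(rv/n),Ri.inv().apply(d)/10].round(2).tolist())
E
python3 p.py 480 20 260 99.1 12
```

```text
pos [232.8 525.8 231.4] yaw 66.12 zaxis [ 1.e-04  1.e-04 -1.e+00] F [-0.01  0.33 -0.02] w 1.003 gf 0.0 t 1.2
[0.0, 0.0, -2.75, -3.59, -3.02, -0.24]
[0.0, 0.0, -2.75, -3.44, -3.19, -0.24]
[0.0, 0.0, -2.75, -3.28, -3.35, -0.24]
[0.0, 0.0, -2.75, -3.12, -3.5, -0.24]
[0.0, 0.0, -2.75, -2.95, -3.65, -0.24]
[0.0, 0.0, -2.75, -2.77, -3.79, -0.24]
[0.0, 0.0, -2.75, -2.59, -3.91, -0.24]
[0.0, 0.0, -2.75, -2.39, -4.03, -0.24]
[0.0, 0.0, -2.75, -2.2, -4.14, -0.24]
[0.0, 0.0, -2.75, -2.0, -4.25, -0.24]
[0.0, 0.0, -2.75, -1.79, -4.34, -0.24]
[0.0, 0.0, -2.75, -1.58, -4.42, -0.24]
```

>>> drive_tool(targets=[[[0, 0, -2.75, -3.6, -3.0, -0.24, 0], [0, 0, -2.75, -3.4, -3.2, -0.24, 0], [0, 0, -2.75, -3.3, -3.35, -0.24, 0], [0, 0, -2.75, -3.1, -3.5, -0.24, 0], [0, 0, -2.75, -2.95, -3.65, -0.24, 0]]])

```text
t: 1.7
tcp_pos: [336.0, 313.6, 243.6]
eef_rot: [0.087, 0.996, 0.0, 0.0]
wrist_force: [0.8, 0.2, 0.3]
width: 0.997
grasp_force: 0.0
```

>>> drive_tool(targets=[[[0, 0, -2.75, -2.8, -3.8, -0.24, 0], [0, 0, -2.75, -2.6, -3.9, -0.24, 0], [0, 0, -2.75, -2.4, -4.0, -0.24, 0], [0, 0, -2.75, -2.2, -4.1, -0.24, 0], [0, 0, -2.75, -2.0, -4.2, -0.24, 0]]])

```text
t: 2.2
tcp_pos: [439.7, 103.9, 255.7]
eef_rot: [-0.033, 0.999, 0.0, 0.0]
wrist_force: [1.3, 0.3, 0.8]
width: 1.004
grasp_force: 0.0
```

>>> drive_tool(targets=[[[0, 0, -2.75, -1.8, -4.3, -0.24, 0], [0, 0, -2.75, -1.6, -4.4, -0.24, 0], [0, 0, 0, 0, 0, 0, 0], [0, 0, 0, 0, 0, 0, 0]]])

```text
t: 2.6
tcp_pos: [480.7, 21.3, 259.9]
eef_rot: [-0.078, 0.997, 0.0, -0.0]
wrist_force: [-0.1, 0.2, -0.3]
width: 0.998
grasp_force: 0.0
```

```bash
python3 - <<'E'
from h import *
c=cam("wrist");cv2.imwrite("pics/w1.png",c["img"]);np.save("w1.npy",c,allow_pickle=True)
for n in("die","anvil"):
    for d in imaging.silhouettes(n,"wrist"): print(n,d["confidence"],np.round(d["box"],1))
print(c["C"],c["M"].round(3).tolist())
# predicted anvil top corners
p=[588,4,.232];print(proj(c,place([np.array([[-32,-32,112],[-32,32,112],[32,32,112],[32,-32,112],[0,0,112.]])],p)[0]).round(1).tolist())
E
python3 p.py 456 -220 260 99.1 5
```

```text
die 0.72 [209.6 239.4  34.9  30.6]
die 0.69 [285.2 286.   27.9  26.7]
die 0.68 [365.9 241.5  31.4  31.6]
anvil 0.61 [293.6 292.1  91.6 102.2]
[413.24549743  10.72012965 401.99558499] [[-0.156, 0.951, 0.268], [0.988, 0.15, 0.044], [0.002, 0.272, -0.962]]
[[247.5, 259.9], [311.3, 255.5], [316.1, 310.9], [255.8, 314.8], [282.7, 286.1]]
pos [480.  23. 260.] yaw 99.19 zaxis [-4.e-04  5.e-04 -1.e+00] F [-0.17  0.5  -0.03] w 0.997 gf 0.0 t 2.75
[0.01, -0.0, 0.02, 1.25, -4.72, -0.0]
[0.01, -0.0, 0.02, 1.25, -4.72, -0.0]
[0.01, -0.0, 0.02, 1.25, -4.72, -0.0]
[0.01, -0.0, 0.02, 1.25, -4.72, 0.0]
[0.01, -0.0, 0.02, 1.24, -4.72, 0.0]
```

View pics/w1.png

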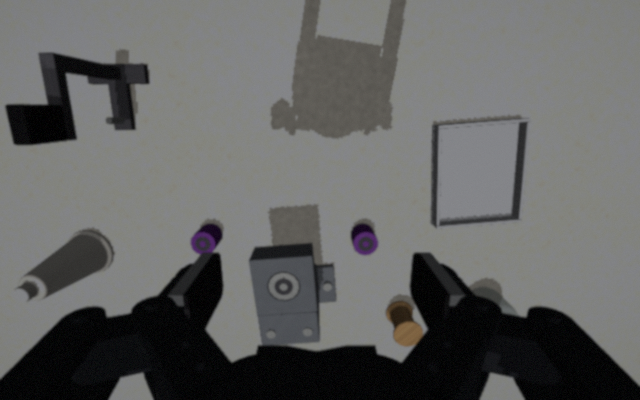

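>>> drive_tool(targets=[[[0, 0, 0, 1.25, -4.75, 0, 0], [0, 0, 0, 1.25, -4.75, 0, 0], [0, 0, 0, 1.25, -4.75, 0, 0], [0, 0, 0, 1.25, -4.75, 0, 0], [0, 0, 0, 1.25, -4.75, 0, 0]]])

```text
t: 3.25
tcp_pos: [456.4, -222.6, 260.4]
eef_rot: [-0.081, 0.997, 0.0, 0.0]
wrist_force: [0.5, 0.6, -0.2]
width: 0.999
grasp_force: 0.0
```

>>> drive_tool(targets=[[[0, 0, 0, 0, 0, 0, 0], [0, 0, 0, 0, 0, 0, 0], [0, 0, 0, 0, 0, 0, 0]]])

```text
t: 3.55
tcp_pos: [456.7, -220.6, 260.1]
eef_rot: [-0.081, 0.997, 0.0, -0.0]
wrist_force: [0.6, -0.1, 0.3]
width: 0.996
grasp_force: 0.0
```

```bash
python3 - <<'E'
from h import *
c=cam("wrist");cv2.imwrite("pics/w2.png",c["img"])
s=imaging.silhouettes("hook","wrist")
print([(d["confidence"],np.round(d["box"],1)) for d in s])
p=[457,-220.7,.158]
im=c["img"].copy()
for b in place(HOOK,p):
    cv2.polylines(im,[cv2.convexHull(np.round(proj(c,b)).astype(np.int32))],1,(0,255,255),1)
if s:
    m=s[0]["mask"]; print(fit([c],[m.astype(np.float32)],HOOK,p))
    cs=cv2.findContours(m.astype(np.uint8),0,2)[0];cv2.drawContours(im,cs,-1,(0,0,255),1)
cv2.imwrite("pics/w2b.png",im)
E
python3 p.py 452 -221.5 115 99.1 5
```

```text
[(0.72, array([316. , 167.7,  58.8,  99.7])), (0.26, array([474.4, 340.8, 112.5,  90.6]))]
(array([ 4.57574719e+02, -2.20171404e+02,  1.45170846e-01]), np.float64(0.06312765181064606))
pos [ 456.8 -220.6  260.2] yaw 99.28 zaxis [ 1.e-04  4.e-04 -1.e+00] F [-0.48  0.5   1.4 ] w 1.003 gf 0.0 t 3.65
[0.0, 0.0, 0.04, 0.1, -0.0, 2.9]
[0.0, 0.0, 0.04, 0.1, -0.0, 2.9]
[0.0, 0.0, 0.04, 0.1, -0.0, 2.9]
[0.0, 0.0, 0.04, 0.1, -0.0, 2.9]
[0.0, 0.0, 0.04, 0.1, -0.0, 2.9]
```

View pics/w2b.png

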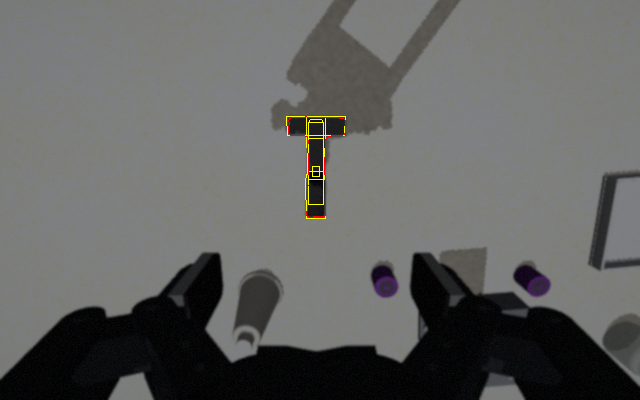

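>>> drive_tool(targets=[[[0, 0, 0.6, 0.1, 0, 3.0, 0], [0, 0, 0, 0.1, 0, 3.0, 0], [0, 0, 0, 0.1, 0, 3.0, 0], [0, 0, 0, 0.1, -0.03, 3.0, 0], [0, 0, 0, 0, -0.03, 2.45, 0]]])

```text
t: 4.15
tcp_pos: [452.5, -221.9, 114.3]
eef_rot: [-0.076, 0.997, 0.0, -0.0]
wrist_force: [0.0, -0.1, -0.3]
width: 0.997
grasp_force: 0.0
```

>>> drive_tool(targets=[[[0, 0, 0, 0, 0, 0, 0], [0, 0, 0, 0, 0, 0, 0], [0, 0, 0, 0, 0, 0, 120]]])

```text
t: 4.45
tcp_pos: [453.9, -223.6, 117.2]
eef_rot: [-0.075, 0.997, -0.001, 0.001]
wrist_force: [0.1, -0.1, 0.3]
width: 0.856
grasp_force: 0.0
```

>>> drive_tool(targets=[[[0, 0, 0, 0, 0, 0, 255], [0, 0, 0, 0, 0, 0, 255], [0, 0, 0, 0, 0, 0, 255], [0, 0, 0, 0, 0, 0, 255]]])

```text
t: 4.85
tcp_pos: [452.7, -223.5, 116.0]
eef_rot: [-0.074, 0.997, 0.0, 0.0]
wrist_force: [-1.7, 1.7, 2.8]
width: 0.179
grasp_force: 59.3
```

>>> drive_tool(targets=[[[0, 0, 0, 0, 0, -0.2, 255], [0, 0, 0, 0, 0, -0.6, 255], [0, 0, 0, 0, 0, -0.8, 255], [0, 0, 0, 0, 0, -0.8, 255], [0, 0, 0, 0, 0, 0, 255]]])

```text
t: 5.35
tcp_pos: [453.6, -224.1, 141.1]
eef_rot: [-0.074, 0.997, -0.001, 0.001]
wrist_force: [0.4, 0.6, -2.1]
width: 0.181
grasp_force: 58.7
```

```bash
cat > tilt.py <<'E'
from h import *
# fit hook pose held in the gripper: x,y,z offset, yaw fixed from tool, pitch about hook y through grip
def T(q,yaw):
    Q=R.from_euler("z",yaw)*R.from_euler("y",q[3],degrees=True)*R.from_euler("x",q[4],degrees=True)
    return lambda b: Q.apply(b-[0,0,132])+[q[0],q[1],q[2]]
def rend(c,q,yaw,S=4):
    m=np.zeros((400*S,640*S),np.uint8);f=T(q,yaw)
    for b in HOOK: cv2.fillConvexPoly(m,cv2.convexHull(np.round((proj(c,f(b))+.5)*S-.5).astype(np.int32)),1)
    return cv2.resize(m.astype(np.float32),(640,400),interpolation=cv2.INTER_AREA)
def dofit(cams,q0,yaw,use=None):
    L=[]
    for n in cams:
        c=cam(n)
        s=imaging.silhouettes("hook",n)
        if not s: print("none",n);continue
        m=s[0]["mask"].astype(np.float32); L.append((c,m)); print(n,round(s[0]["confidence"],2),np.round(s[0]["box"],1))
    def f(q):
        t=0
        for c,m in L:
            w=np.ones_like(m)
            r=rend(c,q,yaw)
            # ignore model pixels hidden by the gripper: those above handle are not penalised if mask empty in top view
            if c["name"]!="wrist": 
                hb=proj(c,T(q,yaw)(box(-45,40,-35,35,112,152))); x0,y0=hb.min(0).astype(int);x1,y1=hb.max(0).astype(int)+1; w[max(y0,0):y1,max(x0,0):x1]=0
            t+=(w*np.abs(r-m)).sum()/m.sum()
        return t
    q0=np.array(q0,float)
    for st in(4,2):
        r=minimize(f,q0,method="Nelder-Mead",options=dict(initial_simplex=np.vstack([q0]+[q0+st*e for e in np.eye(5)]),xatol=.02,fatol=1e-4,maxiter=600));q0=r.x
    return q0,r.fun,L
if __name__=="__main__":
    o=bot.get_obs();Rt=R.from_quat(o["eef_rot"]).as_matrix();yaw=np.arctan2(Rt[1,1],Rt[0,1])-np.pi/2
    g=o["tcp_pos"]-Rt[:,2]*0+[0,0,20]
    print(o["t"],o["tcp_pos"].round(1),o["wrist_force"].round(2),o["wrist_torque"].round(3),round(o["width"],3),o["grasp_force"])
    import sys
    for cs in [a.split(",") for a in sys.argv[1:]]:
        q,fv,L=dofit(cs,[g[0]+5,g[1],g[2],0,0],yaw);print(cs,q.round(2),round(fv,3))
        im=L[-1][0]["img"].copy();
        for b in HOOK: cv2.polylines(im,[cv2.convexHull(np.round(proj(L[-1][0],T(q,yaw)(b))).astype(np.int32))],1,(0,255,255),1)
        cv2.drawContours(im,cv2.findContours(L[-1][1].astype(np.uint8),0,2)[0],-1,(0,0,255),1)
        cv2.imwrite("pics/tilt_%s.png"%cs[-1],im)
E
python3 tilt.py wrist scene top,scene wrist,top,scene; python3 p.py 521 -12 139 103.3 5
```

```text
5.35 [ 453.6 -224.1  141.1] [ 0.41  0.64 -2.08] [-0.004 -0.07   0.04 ] 0.181 58.74548077583313
wrist 0.94 [315.  234.2  91.2 216.9]
['wrist'] [ 4.5778e+02 -2.2286e+02  1.5622e+02 -5.2000e-01  2.9000e-01] 0.052
none scene
['scene'] [ 458.6  -224.07  161.07    0.      0.  ] 0.0
pos [ 452.5 -223.5  139.4] yaw 98.52 zaxis [-4.e-04  3.e-04 -1.e+00] F [ 0.18  0.57 -3.1 ] w 0.18 gf 58.8 t 5.55
[0.0, -0.0, -0.96, -1.98, 3.98, 0.01]
[0.0, -0.0, -0.96, -2.05, 3.95, 0.01]
[0.0, -0.0, -0.96, -2.11, 3.91, 0.01]
[0.0, -0.0, -0.96, -2.18, 3.88, 0.01]
[0.0, -0.0, -0.96, -2.24, 3.84, 0.01]Traceback (most recent call last):
  File "tilt.py", line 38, in <module>
    im=L[-1][0]["img"].copy();
       ~^^^^
IndexError: list index out of range
```

>>> drive_tool(targets=[[[0, 0, -0.96, -1.9, 4.0, 0, 255], [0, 0, -0.96, -1.95, 3.95, 0, 255], [0, 0, -0.96, -2.0, 3.9, 0, 255], [0, 0, -0.96, -2.05, 3.9, 0, 255], [0, 0, -0.96, -2.1, 3.85, 0, 255]]])

```text
t: 6.05
tcp_pos: [515.6, -11.0, 139.3]
eef_rot: [-0.116, 0.993, 0.0, -0.0]
wrist_force: [0.2, -1.1, -2.9]
width: 0.177
grasp_force: 59.4
```

>>> drive_tool(targets=[[[0, 0, 0, 0, 0, 0, 255], [0, 0, 0, 0, 0, 0, 255], [0, 0, 0, 0, 0, 0, 255]]])

```text
t: 6.35
tcp_pos: [515.0, -13.5, 139.3]
eef_rot: [-0.116, 0.993, -0.0, -0.001]
wrist_force: [-0.4, -0.1, -2.4]
width: 0.178
grasp_force: 60.0
```

```bash
cat > look.py <<'E'
from tilt import *
P=[];Q=[]
for i in range(4):
    c=cam("wrist");o=bot.get_obs();P.append(o["tcp_pos"]);Q.append(R.from_quat(o["eef_rot"]).as_rotvec())
p=np.mean(P,0);c=cam("wrist");o=bot.get_obs()
c["C"]+=p-np.mean([o["tcp_pos"]],0); print("tcp mean",p.round(2),"std",np.std(P,0).round(2))
Rt=R.from_quat(o["eef_rot"]).as_matrix();print("yaw",np.degrees(np.arctan2(Rt[1,1],Rt[0,1])),"F",o["wrist_force"].round(2),"t",o["t"])
for n,z in(("die",112),):
    for d in imaging.silhouettes(n,"wrist"): print(n,round(d["confidence"],2),np.round(d["box"],1),ray(c,d["box"][:2],z).round(1))
s=imaging.silhouettes("anvil","wrist");print([(d["confidence"],np.round(d["box"],1)) for d in s])
im=c["img"].copy()
for b in place(ANV,[588,4.5,.232]): cv2.polylines(im,[cv2.convexHull(np.round(proj(c,b)).astype(np.int32))],1,(0,255,255),1)
yaw=np.arctan2(Rt[1,1],Rt[0,1])-np.pi/2
q,fv,L=dofit(["wrist"],[p[0]+5,p[1]+1,p[2]+17,0,0],yaw);print("hook",q.round(2),fv)
f=T(q,yaw);print("pin",f(np.array([[0,0,36.]])).round(2))
for b in HOOK: cv2.polylines(im,[cv2.convexHull(np.round(proj(c,f(b))).astype(np.int32))],1,(0,255,0),1)
cv2.imwrite("pics/look.png",im)
np.save("look.npy",c,allow_pickle=True)
E
python3 look.py
```

```text
tcp mean [515.14 -13.85 139.47] std [0.08 0.07 0.08]
yaw 103.21730973605278 F [ 0.4  -0.55 -3.18] t 6.6
die 0.9 [422.8 267.4  48.5  46.4] [519.9  52.2 112. ]
die 0.76 [318.9 341.9  44.5  16.1] [584.9   4.6 112. ]
die 0.76 [200.1 254.8  45.3  48.7] [541.9 -77.  112. ]
[(0.62, array([316.2, 337.1,  49.4,  18.1]))]
none wrist
hook [520.14 -12.85 156.47   0.     0.  ] 0.0
pin [[520.14 -12.85  60.47]]
```

View pics/look.png

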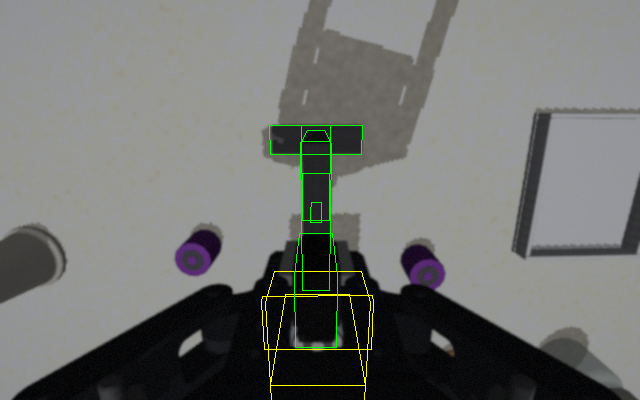

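>>> drive_tool(targets=[[[0, 0, 0, -1.2, 0.16, 0, 255], [0, 0, 0, -2.0, 0, 0, 255], [0, 0, 0, -2.0, 0, 0, 255], [0, 0, 0, -0.96, 0, 0, 255], [0, 0, 0, 0, 0, 0, 255]]])

```text
t: 7.3
tcp_pos: [576.6, 3.5, 139.3]
eef_rot: [-0.116, 0.993, 0.0, 0.0]
wrist_force: [0.3, 0.4, -2.7]
width: 0.178
grasp_force: 60.0
```

>>> drive_tool(targets=[[[0, 0, 0, 0, 0, -0.4, 255], [0, 0, 0, 0, 0, -0.4, 255], [0, 0, 0, 0, 0, -0.1, 255], [0, 0, 0, 0, 0, 0, 255], [0, 0, 0, 0, 0, 0, 255]]])

```text
t: 7.8
tcp_pos: [574.8, 2.9, 148.8]
eef_rot: [-0.116, 0.993, 0.0, 0.0]
wrist_force: [-0.3, 0.6, -2.5]
width: 0.181
grasp_force: 60.0
```

```bash
cat > st.py <<'E'
from h import *
import sys
n=int(sys.argv[1]) if len(sys.argv)>1 else 4
P=[];F=[];Q=[];T=[]
for i in range(n):
    o=bot.get_obs();P.append(o["tcp_pos"]);F.append(o["wrist_force"]);Q.append(o["eef_rot"]);T.append(o["wrist_torque"]); imaging.read_camera("top")
p=np.mean(P,0);Rt=R.from_quat(Q).mean().as_matrix();b=np.arctan2(Rt[1,1],Rt[0,1])-np.pi/2
x=np.array([np.cos(b),np.sin(b)]);pin=p[:2]+6.1*x
d=pin-[587.5,4.9];a=.232;print("tcp",p.round(2),"yaw",np.degrees(b).round(2),"zax",Rt[:,2].round(4),"pin in anvil",round(d@[np.cos(a),np.sin(a)],2),round(d@[-np.sin(a),np.cos(a)],2),"pinz",round(p[2]-79.0,2),"F",np.mean(F,0).round(2),"T",np.mean(T,0).round(3),"gf",o["grasp_force"],"t",o["t"])
E
python3 st.py
```

```text
tcp [574.88   2.98 148.66] yaw 13.31 zax [-0.e+00  1.e-04 -1.e+00] pin in anvil -6.62 1.03 pinz 69.66 F [-0.01  0.12 -2.57] T [ 0.025 -0.091 -0.   ] gf 60.03386735916138 t 7.95
```

>>> drive_tool(targets=[[[0, 0, 0, 0, 0, -0.1, 255], [0, 0, 0, 0, 0, -0.05, 255], [0, 0, 0, 0, 0, 0, 255]]])

```text
t: 8.3
tcp_pos: [575.2, 3.1, 150.2]
eef_rot: [-0.116, 0.993, 0.0, 0.0]
wrist_force: [-0.6, 0.7, -2.5]
width: 0.176
grasp_force: 60.0
```

>>> drive_tool(targets=[[[0, 0, 0, 0, 0, -0.05, 255], [0, 0, 0, 0, 0, 0, 255]]])

```text
t: 8.5
tcp_pos: [575.1, 3.1, 150.7]
eef_rot: [-0.116, 0.993, 0.0, 0.0]
wrist_force: [1.1, -0.0, -3.4]
width: 0.178
grasp_force: 60.0
```

>>> drive_tool(targets=[[[0, 0, 0, 0, 0, -0.05, 255], [0, 0, 0, 0, 0, 0, 255]]])

```text
t: 8.7
tcp_pos: [575.1, 3.0, 151.2]
eef_rot: [-0.116, 0.993, 0.0, 0.0]
wrist_force: [-0.7, 0.1, -3.4]
width: 0.176
grasp_force: 60.0
```

>>> drive_tool(targets=[[[0, 0, 0, 0, 0, -0.05, 255], [0, 0, 0, 0, 0, 0, 255]]])

```text
t: 8.9
tcp_pos: [575.2, 3.1, 151.7]
eef_rot: [-0.116, 0.993, 0.0, 0.0]
wrist_force: [-0.6, -0.8, -2.4]
width: 0.18
grasp_force: 60.0
```

```bash
python3 st.py
```

```text
tcp [575.13   3.06 151.64] yaw 13.32 zax [ 1.e-04  1.e-04 -1.e+00] pin in anvil -6.36 1.06 pinz 72.64 F [-0.25 -0.21 -2.7 ] T [ 0.013 -0.063 -0.018] gf 60.03312349319458 t 9.05
```

>>> drive_tool(targets=[[[0, 0, 0, 0, 0, -0.05, 255], [0, 0, 0, 0, 0, 0, 255]]])

```text
t: 9.3
tcp_pos: [575.0, 3.1, 152.0]
eef_rot: [-0.116, 0.993, 0.0, -0.0]
wrist_force: [-0.6, -0.2, -3.1]
width: 0.183
grasp_force: 59.9
```

>>> drive_tool(targets=[[[0, 0, 0, 0, 0, -0.05, 255], [0, 0, 0, 0, 0, 0, 255]]])

```text
t: 9.5
tcp_pos: [575.0, 3.0, 152.1]
eef_rot: [-0.116, 0.993, 0.0, -0.0]
wrist_force: [0.8, -0.2, -5.7]
width: 0.18
grasp_force: 59.5
```

>>> drive_tool(targets=[[[0, 0, 0, 0, 0, -0.05, 255], [0, 0, 0, 0, 0, 0, 255]]])

```text
t: 9.7
tcp_pos: [574.9, 3.0, 152.2]
eef_rot: [-0.116, 0.993, 0.0, -0.0]
wrist_force: [2.4, 0.8, -10.9]
width: 0.182
grasp_force: 58.9
```

```bash
python3 st.py
```

```text
tcp [574.87   3.04 152.22] yaw 13.32 zax [-1.1e-03  1.0e-04 -1.0e+00] pin in anvil -6.62 1.1 pinz 73.22 F [  2.37   0.06 -12.61] T [-0.008 -0.511 -0.012] gf 58.689942955970764 t 9.85
```

>>> drive_tool(targets=[[[0, 0, 0, 0, 0, 0.05, 255], [0, 0, 0, -0.03, 0.12, 0, 255], [0, 0, 0, 0, 0, 0, 255]]])

```text
t: 10.2
tcp_pos: [574.9, 3.6, 152.3]
eef_rot: [-0.116, 0.993, -0.001, -0.0]
wrist_force: [2.4, -2.7, -14.7]
width: 0.179
grasp_force: 58.8
```

>>> drive_tool(targets=[[[0, 0, 0, -0.05, 0.11, 0, 255], [0, 0, 0, 0, 0, 0, 255]]])

```text
t: 10.4
tcp_pos: [574.9, 4.0, 152.3]
eef_rot: [-0.116, 0.993, -0.002, -0.001]
wrist_force: [1.7, -6.4, -14.0]
width: 0.18
grasp_force: 58.8
```

>>> drive_tool(targets=[[[0, 0, 0, -0.07, 0.1, 0, 255], [0, 0, 0, 0, 0, 0, 255]]])

```text
t: 10.6
tcp_pos: [575.1, 4.8, 152.3]
eef_rot: [-0.116, 0.993, -0.002, -0.001]
wrist_force: [0.7, -7.1, -13.6]
width: 0.174
grasp_force: 58.9
```

```bash
python3 st.py 3
```

```text
tcp [575.07   4.77 152.29] yaw 13.37 zax [-0.002  -0.0038 -1.    ] pin in anvil -6.03 2.74 pinz 73.29 F [  0.69  -6.61 -13.34] T [-1.632 -0.17  -0.034] gf 58.91448676586151 t 10.7
```

>>> drive_tool(targets=[[[0, 0, 0, 0, 0, 0.15, 255], [0, 0, 0, 0, 0, 0, 255], [0, 0, 0, 0, 0, -0.15, 255], [0, 0, 0, 0, 0, 0, 255]]])

```text
t: 11.15
tcp_pos: [575.9, 7.0, 152.2]
eef_rot: [-0.116, 0.993, 0.0, 0.0]
wrist_force: [1.0, -1.5, -12.2]
width: 0.177
grasp_force: 59.3
```

>>> drive_tool(targets=[[[0, 0, 0, 0, 0, 0.15, 255], [0, 0, 0, -0.14, 0.15, 0, 255], [0, 0, 0, 0, 0, 0, 255], [0, 0, 0, 0, 0, -0.15, 255], [0, 0, 0, 0, 0, 0, 255]]])

```text
t: 11.65
tcp_pos: [577.0, 8.7, 152.2]
eef_rot: [-0.116, 0.993, 0.0, 0.0]
wrist_force: [2.4, 0.7, -10.2]
width: 0.179
grasp_force: 59.7
```

>>> drive_tool(targets=[[[0, 0, 0, 0, 0, 0.15, 255], [0, 0, 0, -0.2, 0.09, 0, 255], [0, 0, 0, 0, 0, 0, 255], [0, 0, 0, 0, 0, -0.15, 255], [0, 0, 0, 0, 0, 0, 255]]])

```text
t: 12.15
tcp_pos: [578.7, 9.7, 152.2]
eef_rot: [-0.116, 0.993, 0.0, 0.0]
wrist_force: [2.2, -0.2, -9.1]
width: 0.178
grasp_force: 59.8
```

>>> drive_tool(targets=[[[0, 0, 0, 0, 0, 0.15, 255], [0, 0, 0, -0.22, 0.02, 0, 255], [0, 0, 0, 0, 0, 0, 255], [0, 0, 0, 0, 0, -0.15, 255], [0, 0, 0, 0, 0, 0, 255]]])

```text
t: 12.65
tcp_pos: [580.7, 10.4, 152.1]
eef_rot: [-0.116, 0.993, 0.0, -0.0]
wrist_force: [2.2, 0.2, -7.6]
width: 0.18
grasp_force: 59.9
```

```bash
python3 st.py 3
```

```text
tcp [580.64  10.43 152.14] yaw 13.32 zax [-3.e-04  1.e-04 -1.e+00] pin in anvil 0.7 6.96 pinz 73.14 F [ 1.44  0.28 -8.37] T [ 0.038 -0.409 -0.049] gf 59.90355670452118 t 12.75
```

>>> drive_tool(targets=[[[0, 0, 0, 0, 0, 0.15, 255], [0, 0, 0, 0.7, -0.41, 0, 255], [0, 0, 0, 0, 0, 0, 255], [0, 0, 0, 0, 0, -0.15, 255], [0, 0, 0, 0, 0, 0, 255]]])

```text
t: 13.3
tcp_pos: [574.3, 4.5, 152.1]
eef_rot: [-0.116, 0.993, -0.0, -0.001]
wrist_force: [-0.7, -0.6, -7.0]
width: 0.181
grasp_force: 60.0
```

>>> drive_tool(targets=[[[0, 0, 0, 0, 0, 0.15, 255], [0, 0, 0, 0.06, -0.41, 0, 255], [0, 0, 0, 0, 0, 0, 255], [0, 0, 0, 0, 0, -0.15, 255], [0, 0, 0, 0, 0, 0, 255]]])

```text
t: 13.8
tcp_pos: [575.3, 0.6, 152.2]
eef_rot: [-0.116, 0.993, -0.0, 0.0]
wrist_force: [1.6, -1.5, -8.2]
width: 0.177
grasp_force: 59.9
```

>>> drive_tool(targets=[[[0, 0, 0, 0, 0, 0.15, 255], [0, 0, 0, -0.07, -0.21, 0, 255], [0, 0, 0, 0, 0, 0, 255], [0, 0, 0, 0, 0, -0.15, 255], [0, 0, 0, 0, 0, 0, 255]]])

```text
t: 14.3
tcp_pos: [576.2, -1.2, 152.2]
eef_rot: [-0.116, 0.993, 0.0, -0.0]
wrist_force: [1.5, -0.4, -7.4]
width: 0.178
grasp_force: 60.0
```

>>> drive_tool(targets=[[[0, 0, 0, 0, 0, 0.15, 255], [0, 0, 0, -0.13, -0.18, 0, 255], [0, 0, 0, 0, 0, 0, 255], [0, 0, 0, 0, 0, -0.15, 255], [0, 0, 0, 0, 0, 0, 255]]])

```text
t: 14.8
tcp_pos: [578.0, -2.7, 152.5]
eef_rot: [-0.116, 0.993, -0.0, -0.0]
wrist_force: [-0.6, -0.9, -6.1]
width: 0.181
grasp_force: 60.2
```

>>> drive_tool(targets=[[[0, 0, 0, 0, 0, 0.15, 255], [0, 0, 0, -0.19, -0.13, 0, 255], [0, 0, 0, 0, 0, 0, 255], [0, 0, 0, 0, 0, -0.15, 255], [0, 0, 0, 0, 0, 0, 255]]])

```text
t: 15.3
tcp_pos: [580.4, -3.5, 153.0]
eef_rot: [-0.116, 0.993, 0.0, 0.0]
wrist_force: [0.2, 0.1, -3.3]
width: 0.175
grasp_force: 60.8
```

>>> drive_tool(targets=[[[0, 0, 0, 0, 0, 0.15, 255], [0, 0, 0, -0.22, -0.06, 0, 255], [0, 0, 0, 0, 0, 0, 255], [0, 0, 0, 0, 0, -0.15, 255], [0, 0, 0, 0, 0, 0, 255]]])

```text
t: 15.8
tcp_pos: [582.6, -3.6, 152.8]
eef_rot: [-0.116, 0.993, 0.0, 0.0]
wrist_force: [0.2, 0.1, -3.5]
width: 0.176
grasp_force: 60.8
```

```bash
python3 st.py 3
```

```text
tcp [582.52  -3.55 152.76] yaw 13.32 zax [ 3.e-04  1.e-04 -1.e+00] pin in anvil -0.69 -7.08 pinz 73.76 F [-0.1  -0.27 -3.12] T [-0.008 -0.074  0.004] gf 60.82137107849121 t 15.9
```

>>> drive_tool(targets=[[[0, 0, 0, 0, 0, 0.15, 255], [0, 0, 0, 0.1, 0.01, 0, 255], [0, 0, 0, 0, 0, 0, 255], [0, 0, 0, 0, 0, -0.15, 255], [0, 0, 0, 0, 0, 0, 255]]])

```text
t: 16.45
tcp_pos: [581.6, -3.7, 152.9]
eef_rot: [-0.116, 0.993, 0.0, 0.0]
wrist_force: [-0.1, -0.5, -2.3]
width: 0.182
grasp_force: 60.8
```

>>> drive_tool(targets=[[[0, 0, 0, 0, 0, -0.1, 255], [0, 0, 0, 0, 0, 0, 255]]])

```text
t: 16.65
tcp_pos: [581.6, -3.7, 153.8]
eef_rot: [-0.116, 0.993, 0.0, 0.0]
wrist_force: [0.2, -0.2, -2.8]
width: 0.176
grasp_force: 60.8
```

```bash
python3 st.py 3
```

```text
tcp [581.51  -3.68 153.74] yaw 13.32 zax [ 3.e-04  1.e-04 -1.e+00] pin in anvil -1.7 -6.97 pinz 74.74 F [ 0.1  -0.01 -3.26] T [ 0.023 -0.062 -0.032] gf 60.82247972488403 t 16.75
```

>>> drive_tool(targets=[[[0, 0, 0, 0, 0, -0.1, 255], [0, 0, 0, 0, 0, -0.1, 255], [0, 0, 0, 0, 0, -0.1, 255], [0, 0, 0, 0, 0, 0, 255]]])

```text
t: 17.2
tcp_pos: [581.6, -3.7, 156.8]
eef_rot: [-0.116, 0.993, 0.0, 0.0]
wrist_force: [0.7, -0.1, -2.9]
width: 0.178
grasp_force: 60.8
```

>>> drive_tool(targets=[[[0, 0, 0, 0, 0, -0.05, 255], [0, 0, 0, 0, 0, 0, 255]]])

```text
t: 17.4
tcp_pos: [581.5, -3.7, 157.2]
eef_rot: [-0.116, 0.993, 0.0, 0.0]
wrist_force: [0.4, -1.2, -3.4]
width: 0.179
grasp_force: 60.8
```

>>> drive_tool(targets=[[[0, 0, 0, 0, 0, -0.05, 255], [0, 0, 0, 0, 0, 0, 255]]])

```text
t: 17.6
tcp_pos: [581.5, -3.7, 157.7]
eef_rot: [-0.116, 0.993, 0.0, 0.0]
wrist_force: [-0.0, -0.5, -3.4]
width: 0.181
grasp_force: 60.8
```

>>> drive_tool(targets=[[[0, 0, 0, 0, 0, -0.05, 255], [0, 0, 0, 0, 0, 0, 255]]])

```text
t: 17.8
tcp_pos: [581.4, -3.7, 158.0]
eef_rot: [-0.116, 0.993, 0.0, -0.0]
wrist_force: [-0.6, 0.7, -2.4]
width: 0.179
grasp_force: 60.7
```

```bash
python3 st.py 3
```

```text
tcp [581.38  -3.68 158.04] yaw 13.32 zax [-1.e-04  1.e-04 -1.e+00] pin in anvil -1.83 -6.94 pinz 79.04 F [-0.33 -0.03 -2.77] T [ 0.003 -0.085  0.024] gf 60.70896506309509 t 17.9
```

>>> drive_tool(targets=[[[0, 0, 0, 0, 0, -0.05, 255], [0, 0, 0, 0, 0, 0, 255]]])

```text
t: 18.15
tcp_pos: [581.3, -3.7, 158.1]
eef_rot: [-0.116, 0.993, 0.0, -0.0]
wrist_force: [0.3, 0.7, -6.1]
width: 0.174
grasp_force: 60.3
```

>>> drive_tool(targets=[[[0, 0, 0, 0, 0, -0.05, 255], [0, 0, 0, 0, 0, 0, 255]]])

```text
t: 18.35
tcp_pos: [581.1, -3.8, 158.3]
eef_rot: [-0.116, 0.993, 0.0, -0.001]
wrist_force: [0.6, -1.4, -10.5]
width: 0.18
grasp_force: 59.8
```

>>> drive_tool(targets=[[[0, 0, 0, 0, 0, -0.05, 255], [0, 0, 0, 0, 0, 0, 255]]])

```text
t: 18.55
tcp_pos: [581.0, -3.9, 158.7]
eef_rot: [-0.116, 0.993, -0.0, -0.001]
wrist_force: [1.0, -1.8, -13.1]
width: 0.182
grasp_force: 59.3
```

```bash
python3 st.py 3
```

```text
tcp [580.97  -3.92 158.79] yaw 13.32 zax [-1.6e-03 -4.0e-04 -1.0e+00] pin in anvil -2.28 -7.08 pinz 79.79 F [  1.1   -1.86 -12.95] T [-0.358 -0.326  0.005] gf 59.218794107437134 t 18.65
```

>>> drive_tool(targets=[[[0, 0, 0, 0, 0, -0.05, 255], [0, 0, 0, 0, 0, -0.05, 255], [0, 0, 0, 0, 0, 0, 255]]])

```text
t: 19.0
tcp_pos: [581.0, -3.9, 160.0]
eef_rot: [-0.116, 0.993, -0.0, -0.001]
wrist_force: [0.1, -2.4, -17.1]
width: 0.178
grasp_force: 58.7
```

>>> drive_tool(targets=[[[0, 0, 0, 0, 0, -0.05, 255], [0, 0, 0, 0, 0, -0.05, 255], [0, 0, 0, 0, 0, 0, 255]]])

```text
t: 19.3
tcp_pos: [581.1, -3.8, 161.4]
eef_rot: [-0.116, 0.993, -0.0, -0.001]
wrist_force: [0.5, -2.4, -19.2]
width: 0.182
grasp_force: 58.7
```

```bash
python3 st.py 2
```

```text
tcp [581.06  -3.83 161.36] yaw 13.32 zax [-1.e-03 -2.e-04 -1.e+00] pin in anvil -2.17 -7.01 pinz 82.36 F [  0.4   -2.7  -18.65] T [-0.699 -0.192  0.022] gf 58.63954961299896 t 19.35
```

>>> drive_tool(targets=[[[0, 0, 0, 0, 0, -0.06, 255], [0, 0, 0, 0, 0, -0.06, 255], [0, 0, 0, 0, 0, -0.06, 255], [0, 0, 0, 0, 0, -0.06, 255], [0, 0, 0, 0, 0, 0, 255]]])

```text
t: 19.9
tcp_pos: [581.3, -3.8, 164.1]
eef_rot: [-0.116, 0.993, -0.0, -0.0]
wrist_force: [0.3, -5.0, -16.6]
width: 0.181
grasp_force: 58.7
```

>>> drive_tool(targets=[[[0, 0, 0, 0, 0, -0.06, 255], [0, 0, 0, 0, 0, -0.06, 255], [0, 0, 0, 0, 0, -0.06, 255], [0, 0, 0, 0, 0, -0.06, 255], [0, 0, 0, 0, 0, 0, 255]]])

```text
t: 20.4
tcp_pos: [581.4, -3.8, 166.5]
eef_rot: [-0.116, 0.993, -0.0, -0.0]
wrist_force: [-0.2, -4.0, -16.9]
width: 0.178
grasp_force: 58.8
```

```bash
python3 st.py 2
```

```text
tcp [581.36  -3.79 166.47] yaw 13.32 zax [-1.e-04 -1.e-04 -1.e+00] pin in anvil -1.87 -7.04 pinz 87.47 F [ -0.58  -4.06 -16.96] T [-1.061  0.106 -0.042] gf 58.8081693649292 t 20.45
```

>>> drive_tool(targets=[[[0, 0, 0, 0, 0, -0.06, 255], [0, 0, 0, 0, 0, -0.06, 255], [0, 0, 0, 0, 0, -0.06, 255], [0, 0, 0, 0, 0, -0.06, 255], [0, 0, 0, 0, 0, -0.06, 255]]])

```text
t: 21.0
tcp_pos: [581.3, -3.8, 169.3]
eef_rot: [-0.116, 0.993, -0.0, -0.0]
wrist_force: [-0.4, -4.8, -18.5]
width: 0.179
grasp_force: 58.6
```

>>> drive_tool(targets=[[[0, 0, 0, 0, 0, 0, 255], [0, 0, 0, 0, 0, 0.1, 255], [0, 0, 0, 0, 0, 0.3, 255], [0, 0, 0, 0, 0, 0.4, 255], [0, 0, 0, 0, 0, 0, 255]]])

```text
t: 21.5
tcp_pos: [582.7, -2.8, 162.9]
eef_rot: [-0.116, 0.993, 0.001, 0.002]
wrist_force: [-1.6, -0.2, -2.2]
width: 0.182
grasp_force: 61.2
```

```bash
python3 st.py 2
```

```text
tcp [582.7   -2.84 162.87] yaw 13.31 zax [ 0.0042  0.0017 -1.    ] pin in anvil -0.35 -6.43 pinz 83.87 F [-1.17 -0.23 -2.87] T [0.006 0.072 0.025] gf 61.172075271606445 t 21.55
```

>>> drive_tool(targets=[[[0, 0, 0, 0, 0, 0.2, 255], [0, 0, 0, 0, 0, 0.3, 255], [0, 0, 0, 0, 0, 0.3, 255], [0, 0, 0, 0, 0, 0.3, 255], [0, 0, 0, 0, 0, 0.35, 255]]])

```text
t: 22.1
tcp_pos: [581.5, -3.6, 146.5]
eef_rot: [-0.116, 0.993, 0.0, 0.0]
wrist_force: [-0.6, -0.4, -2.9]
width: 0.179
grasp_force: 61.2
```

>>> drive_tool(targets=[[[0, 0, 0, 0, 0, 0, 255], [0, 0, 0, 0, 0, 0, 255]]])

```text
t: 22.3
tcp_pos: [581.4, -3.7, 146.7]
eef_rot: [-0.116, 0.993, 0.0, -0.0]
wrist_force: [0.0, -0.8, -2.9]
width: 0.178
grasp_force: 61.1
```

```bash
python3 st.py 2
```

```text
tcp [581.48  -3.67 146.82] yaw 13.32 zax [-0.e+00  1.e-04 -1.e+00] pin in anvil -1.73 -6.95 pinz 67.82 F [-0.06 -0.68 -2.84] T [ 0.02  -0.06  -0.015] gf 61.09185218811035 t 22.35
```

>>> drive_tool(targets=[[[0, 0, 0, 0.7, 0, 0, 255], [0, 0, 0, 1.7, 0, 0, 255], [0, 0, 0, 1.7, 0, 0, 255], [0, 0, 0, 1.7, 0, 0, 255], [0, 0, 0, 1.7, 0, 0, 255]]])

```text
t: 22.9
tcp_pos: [507.3, -21.2, 147.1]
eef_rot: [-0.116, 0.993, -0.0, -0.0]
wrist_force: [-0.1, -0.5, -3.2]
width: 0.176
grasp_force: 61.2
```

>>> drive_tool(targets=[[[0, 0, 0, 1.9, -3.5, 0, 255], [0, 0, 0, 1.9, -3.5, 0, 255], [0, 0, 0, 1.9, -3.5, 0, 255], [0, 0, 0, 1.9, -3.5, 0, 255], [0, 0, 0, 1.9, -3.5, 0, 255]]])

```text
t: 23.4
tcp_pos: [455.3, -214.4, 147.3]
eef_rot: [-0.116, 0.993, -0.0, 0.0]
wrist_force: [0.2, -0.8, -2.8]
width: 0.178
grasp_force: 61.4
```

>>> drive_tool(targets=[[[0, 0, 0, 0, 0, 0.6, 255], [0, 0, 0, 0, 0, 0.8, 255], [0, 0, 0, 0, 0, 0.8, 255], [0, 0, 0, 0, 0, 0.6, 255], [0, 0, 0, 0, 0, 0, 255]]])

```text
t: 23.9
tcp_pos: [455.8, -211.8, 117.7]
eef_rot: [-0.117, 0.993, 0.001, -0.001]
wrist_force: [0.7, -0.1, -2.2]
width: 0.177
grasp_force: 61.3
```

```bash
python3 st.py 4; python3 tilt.py wrist
```

```text
tcp [ 456.33 -212.24  118.41] yaw 13.4 zax [-9.e-04  6.e-04 -1.e+00] pin in anvil -171.48 -181.15 pinz 39.41 F [ 0.39 -0.18 -2.71] T [ 0.026 -0.087  0.007] gf 61.30522012710571 t 24.05
24.1 [ 456.8 -212.8  119.2] [ 0.14  0.03 -2.52] [ 0.011 -0.03   0.024] 0.179 61.30515217781067
wrist 0.93 [316.4 234.3  90.5 216.4]
['wrist'] [ 4.6050e+02 -2.1159e+02  1.3516e+02 -6.0000e-01  2.3000e-01] 0.056
```

>>> drive_tool(targets=[[[0, 0, 0, 0, 0, 0.1, 255], [0, 0, 0, 0, 0, 0.1, 255], [0, 0, 0, 0, 0, 0.05, 255], [0, 0, 0, 0, 0, 0, 255]]])

```text
t: 24.6
tcp_pos: [456.2, -213.1, 116.3]
eef_rot: [-0.116, 0.993, 0.0, -0.0]
wrist_force: [-1.0, -0.1, -3.0]
width: 0.18
grasp_force: 61.3
```

>>> drive_tool(targets=[[[0, 0, 0, 0, 0, 0.05, 255], [0, 0, 0, 0, 0, 0, 255]]])

```text
t: 24.8
tcp_pos: [456.4, -213.2, 116.1]
eef_rot: [-0.116, 0.993, -0.0, 0.0]
wrist_force: [-0.7, -0.6, -1.6]
width: 0.18
grasp_force: 61.8
```

>>> drive_tool(targets=[[[0, 0, 0, 0, 0, 0.05, 255], [0, 0, 0, 0, 0, 0, 255]]])

```text
t: 25.0
tcp_pos: [456.5, -213.2, 116.0]
eef_rot: [-0.116, 0.993, -0.0, 0.0]
wrist_force: [-0.6, 0.4, 4.7]
width: 0.178
grasp_force: 62.4
```

```bash
python3 st.py 2
```

```text
tcp [ 456.47 -213.22  116.01] yaw 13.32 zax [ 6.e-04 -2.e-04 -1.e+00] pin in anvil -171.57 -182.14 pinz 37.01 F [-1.37  0.35  5.29] T [0.186 0.311 0.034] gf 62.450541257858276 t 25.05
```

>>> drive_tool(targets=[[[0, 0, 0, 0, 0, -0.03, 180], [0, 0, 0, 0, 0, 0, 120], [0, 0, 0, 0, 0, 0, 0], [0, 0, 0, 0, 0, 0, 0], [0, 0, 0, 0, 0, 0, 0]]])

```text
t: 25.6
tcp_pos: [456.3, -213.1, 115.6]
eef_rot: [-0.116, 0.993, 0.0, -0.0]
wrist_force: [-0.2, -0.0, 0.2]
width: 0.95
grasp_force: 0.0
```

>>> drive_tool(targets=[[[0, 0, 0, 0, 0, -1, 0], [0, 0, 0, 0, 0, -3, 0], [0, 0, 0, 0, 0, -4.5, 0], [0, 0, 0, 0, 0, -4.5, 0], [0, 0, 0, -2, 4, 0, 0]]])

```text
t: 26.1
tcp_pos: [469.8, -173.8, 252.9]
eef_rot: [-0.113, 0.994, -0.004, 0.006]
wrist_force: [1.4, 0.5, 0.1]
width: 1.001
grasp_force: 0.0
```

```bash
python3 - <<'E'
from h import *
c=cam("scene");cv2.imwrite("pics/s3.png",cv2.resize(c["img"][130:330,150:470],(800,500),interpolation=cv2.INTER_CUBIC))
for d in imaging.silhouettes("hook","scene"): print(d["confidence"],np.round(d["box"],1))
E
python3 p.py 530 -5 240 103.3 4
```

```text
0.88 [210.5 193.8  29.4  65.5]
pos [ 467.7 -166.9  248.1] yaw 103.48 zaxis [ 4.5e-03  7.0e-04 -1.0e+00] F [-0.08 -0.47 -0.14] w 1.0 gf 0.0 t 26.2
[-0.01, 0.06, 0.04, -2.46, 3.57, 0.21]
[-0.01, 0.06, 0.04, -2.45, 3.57, 0.21]
[-0.01, 0.06, 0.04, -2.45, 3.58, 0.21]
[-0.01, 0.06, 0.04, -2.45, 3.58, 0.21]
```

View pics/s3.png

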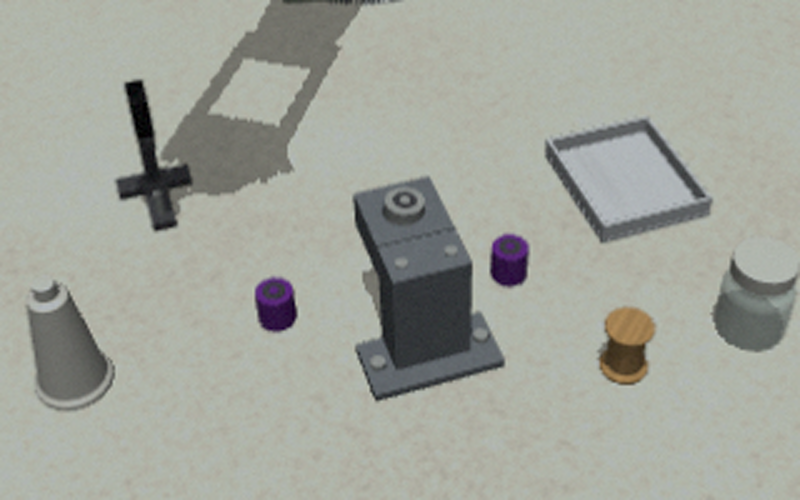

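>>> drive_tool(targets=[[[0, 0, 0, -2.45, 3.55, 0.2, 0], [0, 0, 0, -2.45, 3.55, 0.2, 0], [0, 0, 0, -2.45, 3.55, 0.2, 0], [0, 0, 0, -2.45, 3.55, 0.2, 0], [0, 0, 0, 0, 0, 0, 0]]])

```text
t: 26.7
tcp_pos: [530.3, -5.0, 237.3]
eef_rot: [-0.119, 0.993, 0.001, 0.0]
wrist_force: [0.3, -1.1, 0.2]
width: 1.002
grasp_force: 0.0
```

>>> drive_tool(targets=[[[0, 0, 0, 0, 0, 0, 0], [0, 0, 0, 0, 0, 0, 0], [0, 0, 0, 0, 0, 0, 0]]])

```text
t: 27.0
tcp_pos: [528.8, -10.1, 237.8]
eef_rot: [-0.115, 0.993, -0.0, -0.0]
wrist_force: [-0.2, -0.4, -0.6]
width: 1.002
grasp_force: 0.0
```

```bash
python3 - <<'E'
from h import *
P=[]
for i in range(3): P.append(bot.get_obs()["tcp_pos"]);imaging.read_camera("wrist")
o=bot.get_obs();c=cam("wrist");P.append(o["tcp_pos"]);print(np.array(P).round(1).tolist())
c["C"]+=np.mean(P,0)-o["tcp_pos"]
for d in imaging.silhouettes("die","wrist"): print(round(d["confidence"],2),np.round(d["box"],1),ray(c,d["box"][:2],123).round(1))
d0=proj(c,[[587.5,4.9,123]])[0];print(d0)
g=c["img"];u,v=d0.astype(int);cr=g[max(v-60,0):v+60,u-80:u+80];cv2.imwrite("pics/die3.png",cv2.resize(cr,None,fx=5,fy=5,interpolation=cv2.INTER_CUBIC));print(u-80,v-60)
E
python3 p.py 587.5 4.9 160 103.3 3
```

```text
[[528.8, -10.1, 237.8], [528.9, -10.0, 237.9], [528.9, -9.9, 237.9], [529.0, -9.8, 237.9]]
0.92 [316.9 260.6  32.   37.3] [585.5   4.4 123. ]
0.89 [228.1 206.8  32.4  34.7] [554.3 -80.  123. ]
0.78 [397.  218.4  33.   33. ] [531.5  61.9 123. ]
[316.88667659 262.68822659]
236 202
pos [529.1  -9.5 237.8] yaw 103.25 zaxis [ 2.e-04  1.e-04 -1.e+00] F [-1.02  0.22  0.81] w 0.997 gf 0.0 t 27.25
[0.0, 0.0, -0.02, -2.0, 0.02, 2.59]
[0.0, 0.0, -0.02, -2.0, 0.02, 2.59]
[0.0, 0.0, -0.02, -2.0, 0.02, 2.59]
```

View pics/die3.png

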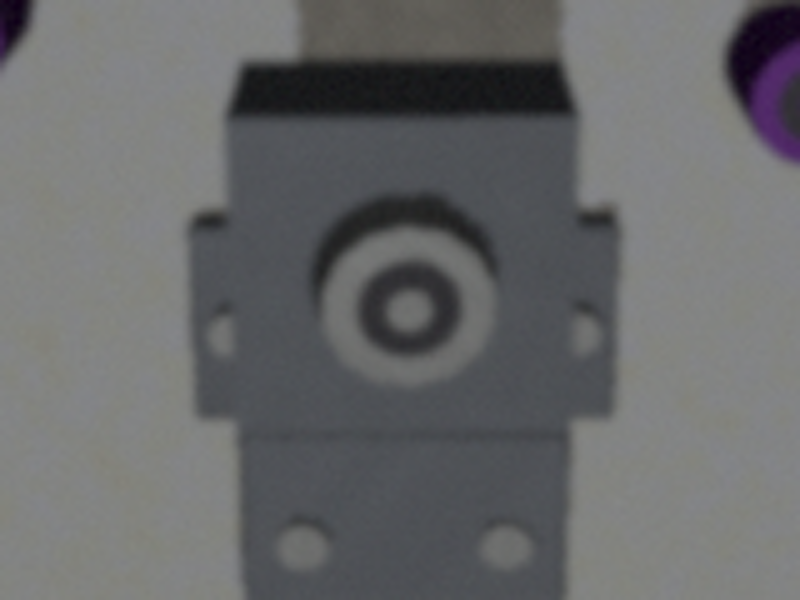

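>>> drive_tool(targets=[[[0, 0, 0, -2.0, 0.03, 2.0, 0], [0, 0, 0, -2.0, 0.03, 2.0, 0], [0, 0, 0, -2.05, 0.03, 2.0, 0], [0, 0, 0, 0, 0, 2.5, 0], [0, 0, 0, 0, 0, 2.0, 0]]])

```text
t: 27.75
tcp_pos: [588.0, 5.9, 131.1]
eef_rot: [-0.116, 0.993, 0.0, -0.001]
wrist_force: [0.4, -1.2, 0.1]
width: 1.002
grasp_force: 0.0
```

>>> drive_tool(targets=[[[0, 0, 0, 0, 0, 1.0, 0], [0, 0, 0, 0, 0, 0, 0], [0, 0, 0, 0, 0, 0, 0], [0, 0, 0, 0, 0, 0, 0]]])

```text
t: 28.15
tcp_pos: [588.7, 5.9, 124.1]
eef_rot: [-0.116, 0.993, -0.0, 0.001]
wrist_force: [0.1, -0.2, 1.1]
width: 1.0
grasp_force: 0.0
```

```bash
python3 st.py 3; python3 p.py 588 5.2 113 103.3 1
```

```text
tcp [588.61   5.91 124.03] yaw 13.31 zax [ 2.6e-03  1.0e-04 -1.0e+00] pin in anvil 7.42 0.73 pinz 45.03 F [-0.02  0.07  0.37] T [0.008 0.009 0.   ] gf 0.0 t 28.25
pos [588.4   5.9 123.7] yaw 103.32 zaxis [ 2.e-03  1.e-04 -1.e+00] F [-0.04  0.49 -0.3 ] w 0.998 gf 0.0 t 28.3
[-0.02, 0.11, 0.02, 0.06, -0.06, 1.07]
```

>>> drive_tool(targets=[[[0, 0, 0, 0.04, -0.05, 0.5, 0], [0, 0, 0, 0, 0, 0.5, 0], [0, 0, 0, 0, 0, 0, 0], [0, 0, 0, 0, 0, 0, 60], [0, 0, 0, 0, 0, 0, 110]]])

```text
t: 28.8
tcp_pos: [587.7, 5.4, 112.7]
eef_rot: [-0.116, 0.993, 0.0, 0.0]
wrist_force: [0.6, 0.2, -0.0]
width: 0.694
grasp_force: 0.0
```

```bash
python3 st.py 2;python3 p.py 588 5.2 113 103.3 1
```

```text
tcp [587.7    5.39 112.72] yaw 13.32 zax [ 1.e-04  1.e-04 -1.e+00] pin in anvil 6.41 0.44 pinz 33.72 F [0.22 0.36 0.23] T [ 0.007 -0.002 -0.007] gf 0.0 t 28.85
pos [587.8   5.4 112.8] yaw 103.32 zaxis [ 3.e-04  1.e-04 -1.e+00] F [ 1.08  0.83 -0.86] w 0.568 gf 0.0 t 28.9
[0.0, 0.02, 0.02, -0.02, -0.02, -0.02]
```

>>> drive_tool(targets=[[[0, 0, 0, 0, 0, -0.05, 200], [0, 0, 0, 0, 0, 0, 255], [0, 0, 0, 0, 0, 0, 255], [0, 0, 0, 0, 0, 0, 255], [0, 0, 0, 0, 0, 0, 255]]])

```text
t: 29.4
tcp_pos: [587.8, 5.0, 113.6]
eef_rot: [-0.116, 0.993, -0.0, 0.0]
wrist_force: [-0.4, -3.2, 3.3]
width: 0.336
grasp_force: 59.2
```

```bash
python3 st.py 2;python3 p.py 588 5.2 153 103.3 1
```

```text
tcp [587.8    4.96 113.62] yaw 13.33 zax [ 7.e-04 -7.e-04 -1.e+00] pin in anvil 6.41 -0.01 pinz 34.62 F [-0.64 -3.42  3.8 ] T [-0.562  0.129 -0.006] gf 59.20991063117981 t 29.45
pos [587.8   5.  113.6] yaw 103.33 zaxis [ 7.e-04 -6.e-04 -1.e+00] F [-1.43 -4.4   4.02] w 0.339 gf 59.3 t 29.5
[-0.04, 0.03, 0.03, -0.03, 0.02, -3.94]
```

>>> drive_tool(targets=[[[0, 0, 0, 0, 0, -0.1, 255], [0, 0, 0, 0, 0, -0.2, 255], [0, 0, 0, 0, 0, -0.3, 255], [0, 0, 0, 0, 0, -0.3, 255], [0, 0, 0, 0, 0, 0, 255]]])

```text
t: 30.0
tcp_pos: [587.0, 5.1, 119.6]
eef_rot: [-0.116, 0.993, -0.0, -0.001]
wrist_force: [3.0, -4.1, -10.4]
width: 0.338
grasp_force: 60.6
```

```bash
python3 st.py 2
```

```text
tcp [587.05   5.1  119.56] yaw 13.32 zax [-2.8e-03 -5.0e-04 -1.0e+00] pin in anvil 5.71 0.31 pinz 40.56 F [  3.36  -4.24 -11.02] T [-0.742 -0.555  0.006] gf 60.60012459754944 t 30.05
```

>>> drive_tool(targets=[[[0, 0, 0, 0, 0, -0.3, 255], [0, 0, 0, 0, 0, -0.3, 255], [0, 0, 0, 0, 0, -0.3, 255], [0, 0, 0, 0, 0, -0.3, 255], [0, 0, 0, 0, 0, 0, 255]]])

```text
t: 30.6
tcp_pos: [587.7, 6.0, 135.0]
eef_rot: [-0.116, 0.993, 0.001, 0.0]
wrist_force: [0.2, -0.5, -2.0]
width: 0.334
grasp_force: 61.5
```

```bash
python3 st.py 2
```

```text
tcp [587.73   5.96 135.08] yaw 13.31 zax [ 5.0e-04  1.1e-03 -1.0e+00] pin in anvil 6.57 0.98 pinz 56.08 F [-0.08 -0.84 -1.72] T [-0.168 -0.034  0.044] gf 61.54049634933472 t 30.65
```

>>> drive_tool(targets=[[[0, 0, 0, 0, 0, -0.5, 255], [0, 0, 0, 0, 0, -1.5, 255], [0, 0, 0, 0, 0, -2.0, 255], [0, 0, 0, 0, 0, -1.0, 255], [0, 0, 0, 0, 0, 0, 255]]])

```text
t: 31.2
tcp_pos: [588.6, 5.7, 186.5]
eef_rot: [-0.116, 0.993, -0.0, 0.002]
wrist_force: [0.5, -0.0, -2.1]
width: 0.336
grasp_force: 61.6
```

```bash
python3 - <<'E'
from h import *
c=cam("scene");u,v=proj(c,[[588,5,160]])[0].astype(int)
cv2.imwrite("pics/s4.png",cv2.resize(c["img"][v-50:v+70,u-80:u+80],(800,600),interpolation=cv2.INTER_CUBIC))
E
python3 st.py 3; python3 p.py 454 222 150 103.3 6
```

```text
tcp [587.36   5.57 184.27] yaw 13.32 zax [ 1.e-04  4.e-04 -1.e+00] pin in anvil 6.11 0.69 pinz 105.27 F [-0.53  0.02 -1.77] T [ 0.014  0.027 -0.016] gf 61.5971839427948 t 31.35
pos [586.9   5.5 183.3] yaw 103.32 zaxis [-1.9e-03  3.0e-04 -1.0e+00] F [ 0.68 -0.4  -2.17] w 0.334 gf 61.6 t 31.4
[0.01, -0.02, 0.0, 1.32, 4.02, 0.56]
[0.01, -0.02, 0.0, 1.32, 4.02, 0.56]
[0.01, -0.02, 0.0, 1.32, 4.02, 0.56]
[0.01, -0.02, 0.0, 1.32, 4.02, 0.56]
[0.01, -0.02, 0.0, 1.33, 4.02, 0.56]
[0.01, -0.02, 0.0, 1.33, 4.02, 0.56]
```

View pics/s4.png

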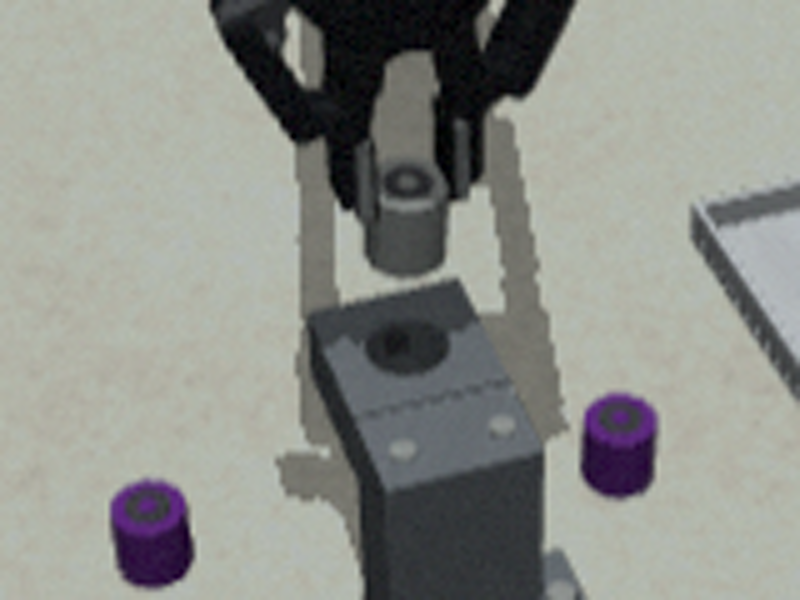

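>>> drive_tool(targets=[[[0, 0, 0, 0.6, 2.0, 0, 255], [0, 0, 0, 1.3, 4.0, 0.5, 255], [0, 0, 0, 1.35, 4.1, 0.5, 255], [0, 0, 0, 1.35, 4.1, 0.5, 255], [0, 0, 0, 1.35, 4.1, 0.5, 255]]])

```text
t: 31.9
tcp_pos: [486.0, 170.8, 163.2]
eef_rot: [-0.116, 0.993, -0.0, -0.001]
wrist_force: [-0.0, 0.2, -1.2]
width: 0.339
grasp_force: 61.6
```

>>> drive_tool(targets=[[[0, 0, 0, 1.3, 4.0, 0.5, 255], [0, 0, 0, 0.7, 1.9, 0.5, 255], [0, 0, 0, 0, 0, 2, 255], [0, 0, 0, 0, 0, 2, 255], [0, 0, 0, 0, 0, 2, 255]]])

```text
t: 32.4
tcp_pos: [453.8, 222.7, 92.9]
eef_rot: [-0.116, 0.993, -0.0, -0.001]
wrist_force: [0.5, 0.2, -1.3]
width: 0.339
grasp_force: 61.6
```

```bash
python3 st.py 4; python3 p.py 454 222 40 103.3 4
```

```text
tcp [452.74 222.01  91.72] yaw 13.34 zax [-0.0047 -0.002  -1.    ] pin in anvil -75.13 242.28 pinz 12.72 F [-0.23 -0.17 -2.07] T [-0.04   0.016 -0.003] gf 61.558181047439575 t 32.55
pos [454.3 222.5  93.9] yaw 103.31 zaxis [-1.2e-03 -4.0e-04 -1.0e+00] F [ 0.82  0.89 -1.67] w 0.338 gf 61.6 t 32.6
[-0.0, -0.02, 0.0, 0.01, -0.01, 1.35]
[-0.0, -0.02, 0.0, 0.01, -0.01, 1.35]
[-0.0, -0.02, 0.0, 0.01, -0.01, 1.35]
[-0.0, -0.02, 0.0, 0.01, -0.01, 1.35]
```

Centred over the tray; lower, then probe for the floor.

>>> drive_tool(targets=[[[0, 0, 0, 0, 0, 2.0, 255], [0, 0, 0, 0, 0, 2.0, 255], [0, 0, 0, 0, 0, 1.5, 255], [0, 0, 0, 0, 0, 0, 255], [0, 0, 0, 0, 0, 0, 255]]])

```text
t: 33.1
tcp_pos: [455.3, 222.9, 40.2]
eef_rot: [-0.116, 0.993, 0.0, 0.001]
wrist_force: [0.1, 0.7, -2.1]
width: 0.339
grasp_force: 61.6
```

>>> drive_tool(targets=[[[0, 0, 0, 0, 0, 0, 255], [0, 0, 0, 0, 0, 0.2, 255], [0, 0, 0, 0, 0, 0, 255]]])

```text
t: 33.4
tcp_pos: [454.7, 222.6, 37.7]
eef_rot: [-0.116, 0.993, 0.0, 0.0]
wrist_force: [-0.2, -0.1, -2.3]
width: 0.335
grasp_force: 61.6
```

```bash
python3 st.py 3
```

```text
tcp [454.68 222.64  37.6 ] yaw 13.32 zax [ 7.e-04  4.e-04 -1.e+00] pin in anvil -73.1 242.45 pinz -41.4 F [-0.06 -0.06 -1.48] T [-0.004 -0.006  0.003] gf 61.58358335494995 t 33.5
```

>>> drive_tool(targets=[[[0, 0, 0, 0, 0, 0.2, 255], [0, 0, 0, 0, 0, 0.2, 255], [0, 0, 0, 0, 0, 0.1, 255], [0, 0, 0, 0, 0, 0, 255]]])

```text
t: 33.95
tcp_pos: [454.3, 222.5, 31.9]
eef_rot: [-0.116, 0.993, -0.0, -0.0]
wrist_force: [0.0, -0.8, -1.6]
width: 0.338
grasp_force: 61.6
```

>>> drive_tool(targets=[[[0, 0, 0, 0, 0, 0.1, 255], [0, 0, 0, 0, 0, 0, 255]]])

```text
t: 34.15
tcp_pos: [454.4, 222.6, 31.1]
eef_rot: [-0.116, 0.993, 0.0, -0.0]
wrist_force: [-0.5, 0.3, -1.6]
width: 0.339
grasp_force: 61.6
```

>>> drive_tool(targets=[[[0, 0, 0, 0, 0, 0.1, 255], [0, 0, 0, 0, 0, 0, 255]]])

```text
t: 34.35
tcp_pos: [454.6, 222.6, 30.2]
eef_rot: [-0.116, 0.993, 0.0, 0.0]
wrist_force: [-0.3, -0.1, -1.3]
width: 0.339
grasp_force: 61.6
```

```bash
python3 st.py 2
```

```text
tcp [454.53 222.59  30.19] yaw 13.32 zax [ 1.e-04  1.e-04 -1.e+00] pin in anvil -73.26 242.43 pinz -48.81 F [ 0.33  0.39 -1.3 ] T [-0.023 -0.002  0.011] gf 61.584248542785645 t 34.4
```

>>> drive_tool(targets=[[[0, 0, 0, 0, 0, 0.07, 255], [0, 0, 0, 0, 0, 0, 255]]])

```text
t: 34.65
tcp_pos: [454.7, 222.6, 30.0]
eef_rot: [-0.116, 0.993, 0.0, 0.0]
wrist_force: [-1.2, -1.0, 3.5]
width: 0.333
grasp_force: 62.2
```

>>> drive_tool(targets=[[[0, 0, 0, 0, 0, 0.07, 255], [0, 0, 0, 0, 0, 0, 255]]])

```text
t: 34.85
tcp_pos: [454.8, 222.6, 29.9]
eef_rot: [-0.116, 0.993, 0.0, 0.0]
wrist_force: [-1.5, -2.5, 8.7]
width: 0.332
grasp_force: 62.9
```

>>> drive_tool(targets=[[[0, 0, 0, 0, 0, 0.06, 255], [0, 0, 0, 0, 0, 0, 255]]])

```text
t: 35.05
tcp_pos: [454.8, 222.6, 29.8]
eef_rot: [-0.116, 0.993, 0.0, 0.001]
wrist_force: [-3.0, -2.2, 13.6]
width: 0.337
grasp_force: 63.4
```

```bash
python3 st.py 2
```

```text
tcp [454.81 222.56  29.78] yaw 13.33 zax [ 1.2e-03  4.0e-04 -1.0e+00] pin in anvil -72.99 242.34 pinz -49.22 F [-2.94 -2.52 13.86] T [-0.333  0.53   0.061] gf 63.34834098815918 t 35.1
```

Floor contact at TCP z ≈ 30. Relax, open, lift away.

>>> drive_tool(targets=[[[0, 0, 0, 0, 0, -0.15, 255], [0, 0, 0, 0, 0, 0, 200], [0, 0, 0, 0, 0, 0, 100], [0, 0, 0, 0, 0, 0, 60], [0, 0, 0, 0, 0, 0, 60]]])

```text
t: 35.65
tcp_pos: [454.5, 222.6, 29.5]
eef_rot: [-0.116, 0.993, 0.0, -0.0]
wrist_force: [-0.4, 0.4, 0.3]
width: 0.763
grasp_force: 0.0
```

>>> drive_tool(targets=[[[0, 0, 0, 0, 0, 0, 60], [0, 0, 0, 0, 0, -1, 30], [0, 0, 0, 0, 0, -3, 0], [0, 0, 0, 0, 0, -4.5, 0], [0, 0, 0, 0, 0, -4.5, 0]]])

```text
t: 36.15
tcp_pos: [454.1, 222.3, 161.5]
eef_rot: [-0.116, 0.993, -0.0, -0.0]
wrist_force: [1.3, 1.3, 0.5]
width: 1.0
grasp_force: 0.0
```

>>> drive_tool(targets=[[[0, 0, 0, 3, 0, -3, 0], [0, 0, 0, 3, 0, -3, 0], [0, 0, 0, 0, 0, 0, 0], [0, 0, 0, 0, 0, 0, 0]]])

```text
t: 36.55
tcp_pos: [396.2, 208.9, 220.8]
eef_rot: [-0.116, 0.993, 0.001, 0.002]
wrist_force: [0.5, -0.3, -0.5]
width: 0.998
grasp_force: 0.0
```

```bash
python3 - <<'E'
from h import *
c=cam("scene");cv2.imwrite("pics/s5.png",cv2.resize(c["img"][130:330,150:470],(800,500),interpolation=cv2.INTER_CUBIC))
c=cam("wrist")
for d in imaging.silhouettes("die","wrist"): print(round(d["confidence"],2),np.round(d["box"],1),ray(c,d["box"][:2],30).round(1))
E
python3 st.py 1
```

```text
0.93 [316.4 229.2  28.8  35.2] [451.8 222.7  30. ]
0.62 [ 33.9 271.5  45.4  33.3] [582.2 -91.4  30. ]
tcp [396.28 208.68 218.68] yaw 13.31 zax [-1.6e-03 -8.0e-04 -1.0e+00] pin in anvil -133.14 242.29 pinz 139.68 F [-0.17 -0.7   0.29] T [ 0.021 -0.06  -0.026] gf 0.0 t 36.7
```

View pics/s5.png

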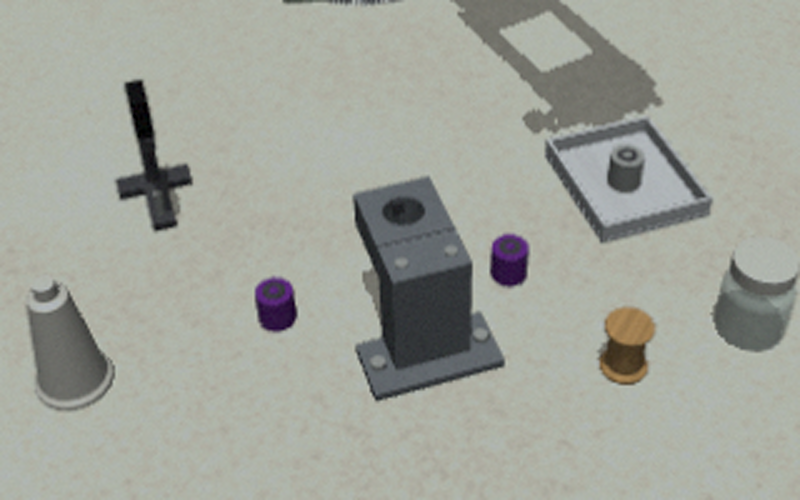

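The die stands upright in the middle of the tray at (627,168). The hook is upright at (152,190), and the cone, jar and spool are where they started.

```bash
python3 -c "
from workcell import bot
print(bot.close_job())"
```

```text
the job is handed in; nothing more can be done
None
```

The job is handed in at about 37 s: the hook's pin pushed the die about 11 mm up, and the last picture shows the die upright in the middle of the tray, the hook upright on the bench, and the other things apparently unmoved; the verdict was not shown.

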